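Centre the tub and tare the portion scale

TASK

The empty blue tub has been put down to one side on the portion scale. Gently slide it with your fingers from outside, never gripping, tipping or lifting it, until it sits in the middle of the steel platter, and take your hand off it; then press the green tare key lightly, well down, for a moment and let it come back up. Leave the other keys, the cup, the paper roll and the sauce bottle alone.

Things in the scene. Friction and masses are not known exactly. Their poses are not given: they have to be found in the camera images.
- scale: portion scale, fixed to the worktop, grey plastic body 250 mm wide (its y) by 300 mm deep (its x) by 78 mm high; origin at the worktop under the middle of the body; its -x side, towards the robot, is the black key panel, which slopes 12 degrees upwards to its +x and ends 64 mm above the worktop; z up. On top, a steel platter 190 mm (x) by 230 mm (y). The platter carries a small orange day-dot sticker, of no importance
- platter_mid (a point): the centre of the platter's flat top face, 78 mm above the worktop and 45 mm along +x from the scale's origin; axes as the scale's
- tub: empty loose open-topped blue plastic tub, straight upright walls, 140 mm (its x) by 110 mm (its y) by 45 mm high, walls 4 mm, about 0.15 kg; origin at the centre of its underside, z up. It stands on the platter 55 to 85 mm to the left or the right (along the scale's y) of the middle, roughly square to the scale, overhanging the edge by up to 25 mm; it slides easily on the steel
- tare_top (a point): centre of the top of the green tare key, third of four from the left as seen by the robot; key cap 24 mm up the slope by 30 mm wide (scale's y), standing 8 mm proud of the panel at rest; the point's x points up the slope (12 degrees above level), y as the scale's y, z out of the panel. The keys are 50 mm apart along y, and the key row is about 60 mm from the platter's edge
- tare_key (a joint): how far the green tare key is pressed, m: 0 at rest, 0.004 fully down; it moves along -z of tare_top against a spring (1.5 N at the start, 4.5 N fully down) and comes back up when let go; it counts as pressed beyond 0.0025
- power_key (a joint): travel of the red power key (leftmost, as seen by the robot), m: 0 at rest, 0.004 fully down; leave alone
- unit_key (a joint): travel of the white unit key (second from the left), m: 0 at rest, 0.004 fully down; leave alone
- print_key (a joint): travel of the white print key (rightmost), m: 0 at rest, 0.004 fully down; leave alone
- cup: loose steel cup, 74 mm across, 85 mm high, standing on the worktop beside the scale; origin at the centre of its foot
- till_roll: loose white paper roll standing on end, 76 mm across, 57 mm high, on the worktop beside the scale; origin at the centre of its underside
- sauce: loose red sauce bottle with a white cap, 56 mm across, 150 mm high, on the worktop left of the scale; origin at the centre of its foot

How it is judged (in metres and radians):
On the way, in this order (a step that is already met when the one before it is completed fails the run):
1. the tub sits in the middle of the platter, at rest, with the fingers off it (horizontal distance between tub and platter_mid below 0.02 m and contact force between the fingers and tub below 0.1 N and linear speed of tub below 0.01 m/s), for 0.2 s.
2. the green tare key is pressed while nothing touches the tub (value of joint tare_key above 0.0025 m and horizontal distance between tub and platter_mid below 0.02 m and contact force between the fingers and tub below 0.1 N), for 0.2 s.
At the end, for the whole second after the job is handed in: the tub rests flat on the platter with its centre within 20 mm of the platter's centre, all four keys are back up (under 1 mm), and the cup, roll and bottle stand within 15 mm of where they were (horizontal distance between tub and platter_mid below 0.02 m and linear speed of tub below 0.01 m/s and z of tub in the frame of platter_mid between -0.005 and 0.005 m and angle between tub's own z axis and vertical below 0.05 rad and value of joint each of tare_key, power_key, unit_key, print_key below 0.001 m and distance of each of cup, till_roll, sauce from where it was at the start of the episode below 0.015 m); the robot touches nothing.
It fails at once if a key other than the green one is pressed (beyond 1.5 mm) (value of joint any of power_key, unit_key, print_key above 0.0015 m).
It fails at once if the tub is lifted (8 mm), tipped (0.15 rad) or knocked along faster than 0.25 m/s (z of tub in the frame of platter_mid above 0.008 m or angle between tub's own z axis and vertical above 0.15 rad or linear speed of tub above 0.25 m/s).
It fails at once if the tub is gripped: the grasp point is over its wall or inside it with the fingertips below its rim (x of the grasp point in the frame of tub between -0.07 and 0.07 m and y of the grasp point in the frame of tub between -0.055 and 0.055 m and z of the grasp point in the frame of tub below 0.06 m).
It fails at once if the scale is leant on with more than 20 N (contact force between any of the fingers, the arm and scale above 20 N).
It fails at once if the cup, roll or bottle is moved by more than 15 mm (distance of any of cup, till_roll, sauce from where it was at the start of the episode above 0.015 m).
It also fails if it takes over 48 s, if anything falls off the work surface, if the arm or the gripper's body presses on something with over 40 N, if the wrist force passes 120 N, or if a joint passes its speed limit or range.

ROBOT

A 6-joint arm with a two-finger parallel gripper is mounted at the origin on the work surface. World frame = base frame: x ahead of the robot, y to its left, z up, the work surface at z = 0. Lengths are in mm, angles in rad, forces in N, time in s.
With the tool pointing down it reaches from about 375 to 975 mm from the base axis. Payload 3.8 kg.
Tool frame: the origin (TCP) lies midway between the tips of the shut fingers; the grasp point (between the pads) lies 19 mm behind it (grip_point_offset is the distance from the TCP to the grasp point, in mm); z points along the fingers, y is the line along which they close (so a half turn about z gives the same grasp; the last joint's range is limited). The gripper opens to 88 mm and grips with 3 to 60 N. Pads are 18 mm wide; open, the fingers measure 123 mm over their backs; the gripper's body (75 mm by 187 mm) begins 45 mm behind the grasp point.
Start: joints at [-1.215, 0.264, 1.604, -0, 1.274, -0.037], TCP at [258.368, -623.589, 238.706] pointing down, gripper open.
Joint ranges: [-2.63, 2.63], [-0.94, 2.18], [0.31, 2.57], [-1.31, 4.45], [0, 2.66], [-2.55, 2.55]. Speed limits (rad/s): [2.57, 2.57, 3.14, 3.14, 3.14, 3.14].

INTERFACE

Orientations are given as a unit quaternion [w, x, y, z].
In Python, from plant import sense, read_camera, close_job, grip_point_offset gives the robot as it stands.
- The arm moves only by the tool jog_arm, never from a script. Its arguments are lists of equal length, an entry for each row: "delta_pos": the shift along the world's x, y, z as a fraction of full scale, a list of three; "angular": the turn, a rotation vector about the world's x, y, z as a fraction of full scale, a list of three; "grip": the opening, from 0 (shut) to 1 (fully open). In form: {"delta_pos": [[dx, dy, dz], ...], "angular": [[ax, ay, az], ...], "grip": [grip, ...]}. A call has exactly 8 rows; each row shifts and turns the commanded pose from where the row before left it; what a row does not reach is not made up. Full scale, the value 1, is 10 cm for a shift and 180 degrees for a turn. A row lasts 1/8 s, in which the tool goes at most 62.5 mm and 10.7 degrees, less where a joint would pass 70% of its speed; a pose out of reach is approached as far as the arm can. A call with a number of a shift or a turn outside -1 to 1 is refused whole. A call with a gripper value outside its range is refused whole. The fingers move at their own pace and stop on an object; "squeeze" is the grip in N (left out, the last holds). Time passes only in rows, so rows that do not move let the fingers close, or fill a call up. It gives the time, the measured TCP pose, the force, the opening and the grip force at its end, in the units of the state.
- sense(): the state, without advancing time (a new reading comes with each control period).
- read_camera(name): name is "scene" or "side" or "wrist"; returns a dict with "color" (384x512x3 uint8, red, green, blue), "depth" (384x512 float32, mm along the optical axis (not along the pixel's ray), 0 where there is no reading), "intrinsics" (3x3 intrinsics, pixels), "world_from_camera" (4x4, takes a point from camera to world coordinates); the wrist camera has in their place "hand_eye" (4x4, takes a point from camera to tool coordinates, whose origin is the TCP and whose axes are the flange's). Camera axes: x right, y up, looking along -z (the intrinsics and any distortion apply to the point x, -y, -z); pixel columns grow to the right and rows downward; lengths in mm; the calibration is good to about 2 mm. A picture is of the moment at which its call begins: read the wrist's pose just before it.
- close_job(): hands the job in; it is judged then, once.
The state is a dict: "time_s": time; "joints": joint angles; "joint_vel": joint speeds; "joint_torque": joint torques, N m; "ee_pos": TCP position; "orientation": TCP orientation; "wrist_force": force on the tool from outside, world axes, zero at the start; "ft_torque": the same for the moment, N m; "grip_width": finger opening in mm; "grasp_force": force on a finger pad.
Only numpy, scipy, OpenCV 4.12 (cv2) and the standard library are available. Lean on these libraries where they do the work, as an engineer would, in place of code of your own. Each camera call takes 0.05 s, during which the arm holds its last target. There are 200 camera calls.

## Working session

There is one attempt and no reset: what is moved stays moved. The work goes in short steps, Python scripts to look and compute and a tool call to move; the robot and the scene stay as the last step left them, time stands still between calls to the robot, and variables do not carry over. Pictures are saved under pics/ and viewed, at most 10 in all, crops included, and the job is handed in when it is done.

Besides the shell and the picture viewer there is one more tool, called after "Emit:" in YAML: its name, and indented under it one key for each argument. jog_arm: Moves the arm, as the interface text tells. Shift numbers are shares of 10 cm and turn numbers shares of 180 degrees, none past 1 either way. Its arguments: {"type":"object","properties":{"delta_pos":{"type":"array"},"angular":{"type":"array"},"grip":{"type":"array"},"squeeze":{"type":"number"}},"required":["delta_pos","angular","grip"]}

```bash
mkdir -p pics && cat > h.py <<'E'
import numpy as np, cv2
from plant import sense, read_camera, close_job, grip_point_offset
def cloud(c):
    K=np.array(c["intrinsics"]);d=c["depth"];h,w=d.shape
    u,v=np.meshgrid(np.arange(w),np.arange(h))
    P=np.stack([(u-K[0,2])/K[0,0]*d,-(v-K[1,2])/K[1,1]*d,-d,np.ones_like(d)],-1)
    return (P@np.array(c["world_from_camera"]).T)[...,:3]
E
python3 - <<'E'
from h import *
s=sense();print({k:np.round(s[k],3).tolist() for k in s}, grip_point_offset)
ims=[]
for n in("scene","side"):
    c=read_camera(n);np.savez(n+".npz",**c);ims.append(c["color"]);print(n,np.round(c["world_from_camera"],3).tolist(),np.round(c["intrinsics"],1).tolist())
    cv2.imwrite(f"pics/{n}1.png",c["color"][...,::-1])
E
```

```text
{'time_s': 0.0, 'joints': [-1.215, 0.265, 1.605, -0.0, 1.274, -0.037], 'joint_vel': [0.001, -0.001, 0.001, -0.0, -0.0, -0.0], 'joint_torque': [0.002, -50.211, -35.688, 0.073, 0.029, -0.0], 'ee_pos': [258.11, -622.941, 237.395], 'orientation': [-0.001, 0.981, 0.195, -0.0], 'wrist_force': [0.244, -0.317, 0.519], 'ft_torque': [0.006, -0.045, 0.018], 'grasp_force': 0.0, 'grip_width': 88.007} 18.700000000000003
scene [[-0.679, -0.501, 0.537, 1147.336], [0.734, -0.46, 0.499, 592.192], [-0.002, 0.733, 0.68, 827.096], [0.0, 0.0, 0.0, 1.0]] [[423.2, 0.0, 247.5], [0.0, 423.2, 197.4], [0.0, 0.0, 1.0]]
side [[0.78, 0.429, -0.455, 193.522], [-0.625, 0.554, -0.549, -356.526], [0.017, 0.713, 0.701, 657.225], [0.0, 0.0, 0.0, 1.0]] [[376.8, 0.0, 256.9], [0.0, 376.8, 188.9], [0.0, 0.0, 1.0]]
```

View pics/scene1.png

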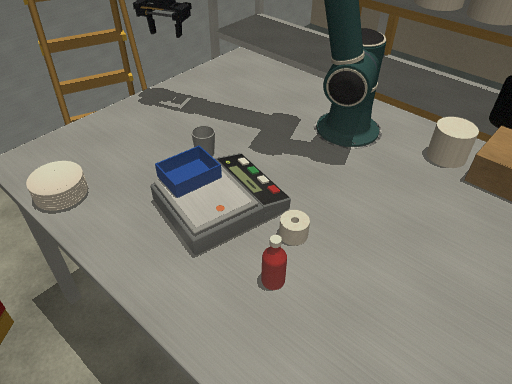

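View pics/side1.png

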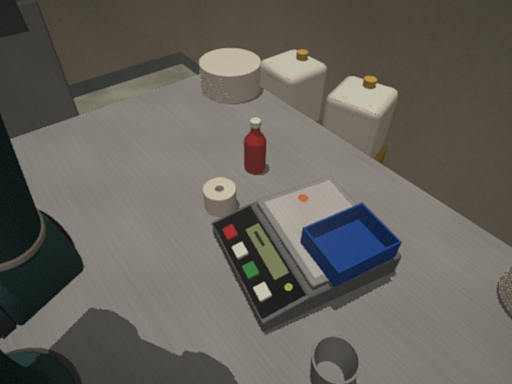

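The tub (blue, scene ~(188,170), side ~(350,243)) sits on the right (-y) of the platter. The cup is on the right near the robot. The roll and the bottle are on the left. The green key is at side (251,269). I'll measure these next.

```bash
cat > meas.py <<'E'
from h import *
def run(C):
    for n,c in C.items():
        P=cloud(c);hsv=cv2.cvtColor(c["color"],cv2.COLOR_RGB2HSV);H,S,V=[hsv[...,i].astype(int) for i in range(3)]
        ok=(c["depth"]>0)&(abs(P[...,0]-650)<350)&(abs(P[...,1])<500)
        z=P[...,2]
        def rep(name,m,rect=False):
            q=P[m&ok]
            if len(q)<5: print(n,name,len(q));return
            print(n,name,len(q),"med",np.round(np.median(q,0)),"lo",np.round(np.percentile(q,2,axis=0)),"hi",np.round(np.percentile(q,98,axis=0)))
            if rect: print("   rect",np.round(cv2.minAreaRect(q[:,:2].astype(np.float32))[0],1),np.round(cv2.minAreaRect(q[:,:2].astype(np.float32))[1],1),round(cv2.minAreaRect(q[:,:2].astype(np.float32))[2],2))
        blue=(H>105)&(H<130)&(S>120)
        rep("tub",blue,True); rep("rim",blue&(z>117)&(z<130),True)
        rep("green",(H>50)&(H<85)&(S>120)&(z>30)&(z<100),True)
        red=((H<6)|(H>174))&(S>130)
        rep("redkey",red&(z>30)&(z<75)&(S>130)&(P[...,1]<120),True)
        rep("sauce",red&(z>75))
        rep("orange",(H>6)&(H<16)&(S>150)&(z>60)&(z<90))
        rep("platter",(S<50)&(V>110)&(z>74)&(z<83),True)
        rep("body",(z>20)&(z<84)&(abs(P[...,1]-50)<300)&(V<110),True)
        ob=(z>10)&ok&(z<200)
        nl,lab,st,cen=cv2.connectedComponentsWithStats(ob.astype(np.uint8))
        for i in range(1,nl):
            if st[i,4]>150: rep(f"cc{np.round(cen[i])}",lab==i)
E
python3 - <<'E'
from meas import *
run({n:dict(np.load(n+".npz")) for n in("scene","side")})
E
```

```text
scene tub 2025 med [ 598. -145.   97.] lo [ 530. -194.   79.] hi [678. -69. 123.]
   rect [ 562.4 -169.9] [205.4 208. ] 78.9
scene rim 339 med [ 607. -122.  121.] lo [ 529. -195.  117.] hi [678. -68. 125.]
   rect [ 602.7 -133. ] [114.3 141.6] 79.51
scene green 45 med [443. -42.  58.] lo [428. -58.  54.] hi [453. -29.  61.]
   rect [440.4 -43.8] [30.5 23.3] 80.09
scene redkey 72 med [467.  56.  57.] lo [453.  39.  52.] hi [477.  70.  61.]
   rect [465.3  54.4] [30.4 22.7] 77.74
scene sauce 474 med [679. 237. 100.] lo [652. 208.  76.] hi [694. 253. 128.]
scene orange 36 med [632.  17.  78.] lo [622.   6.  75.] hi [641.  26.  80.]
scene platter 2817 med [636. -17.  77.] lo [ 526. -159.   75.] hi [719.  59.  81.]
   rect [ 579.2 -133.9] [428.8 228.3] 64.53
scene body 3909 med [600.  43.  55.] lo [ 422. -232.   22.] hi [739. 252.  82.]
   rect [580.4  -6.6] [550.1 304.7] 77.6
scene cc[225. 202.] 11657 med [604.  -5.  74.] lo [ 422. -258.   15.] hi [733. 248. 123.]
scene cc[ 57. 185.] 2329 med [ 858. -396.   58.] lo [ 785. -486.   11.] hi [ 923. -346.   68.]
side tub 4925 med [ 608. -134.
[... 507 characters left out ...]
hi [680. 233. 128.]
side orange 43 med [631.  16.  79.] lo [623.   9.  77.] hi [638.  25.  81.]
side platter 4057 med [590. -17.  78.] lo [ 505. -146.   76.] hi [715.  59.  80.]
   rect [ 567.8 -129. ] [421.2 201.6] 66.0
side body 7962 med [479. -95.  55.] lo [ 403. -242.   22.] hi [669. 210.  82.]
   rect [540.4  -6.2] [291.9 487. ] 0.23
side cc[254. 147.] 948 med [653. 213.  84.] lo [637. 199.  13.] hi [680. 237. 151.]
side cc[299. 246.] 18706 med [531. -81.  66.] lo [ 409. -194.   18.] hi [694. 167. 122.]
side cc[506. 288.] 454 med [ 803. -362.   30.] lo [ 782. -390.   11.] hi [ 841. -345.   59.]
side cc[334. 358.] 1697 med [ 452. -253.   64.] lo [ 398. -294.   13.] hi [ 466. -227.   86.]
```

```bash
cat > fit.py <<'E'
from h import *
Q=[]
for n in("scene","side"):
    c=dict(np.load(n+".npz"));P=cloud(c);hsv=cv2.cvtColor(c["color"],cv2.COLOR_RGB2HSV)
    m=(c["depth"]>0)&(hsv[...,1]<50)&(hsv[...,2]>110)&(P[...,2]>75)&(P[...,2]<81)
    m=cv2.morphologyEx(m.astype(np.uint8),cv2.MORPH_OPEN,np.ones((3,3)))
    nl,lab,st,cen=cv2.connectedComponentsWithStats(m);i=1+np.argmax(st[1:,4])
    q=P[lab==i][:,:2];r=cv2.minAreaRect(q.astype(np.float32));print(n,len(q),r)
    # top face incl. dark surround at z>=64..84 for body
    for yaw in(-10,-12,-14):
        a=np.radians(yaw);ex=np.array([np.cos(a),np.sin(a)]);ey=np.array([-ex[1],ex[0]])
        print(yaw,"x",np.round(np.percentile(q@ex,[.5,2,98,99.5])),"y",np.round(np.percentile(q@ey,[.5,2,98,99.5])))
    # orthographic top view
    I=np.zeros((400,440,3),np.uint8);o=(c["depth"]>0)
    for p,k in zip(P[o],c["color"][o]):
        x=int(p[0]-380);y=int(200-p[1])
        if 0<=x<400 and 0<=y<440 and p[2]<200: I[399-x,y]=k
    Q.append(cv2.dilate(I,np.ones((2,2))))
cv2.imwrite("pics/top.png",cv2.resize(np.hstack(Q),(792,360))[...,::-1])
E
python3 fit.py
```

```text
scene 2441 ((618.8693237304688, -46.64301300048828), (206.86428833007812, 187.9625701904297), 76.42169952392578)
-10 x [526. 530. 708. 712.] y [-37. -15. 159. 163.]
-12 x [523. 527. 705. 707.] y [-13.   9. 181. 184.]
-14 x [519. 523. 702. 704.] y [ 11.  33. 203. 206.]
side 3995 ((613.636962890625, -58.52655029296875), (229.6234893798828, 190.08053588867188), 76.91448974609375)
-10 x [517. 519. 705. 710.] y [-59. -53. 160. 164.]
-12 x [518. 519. 701. 706.] y [-41. -34. 181. 183.]
-14 x [515. 517. 696. 701.] y [-22. -15. 202. 205.]
```

View pics/top.png

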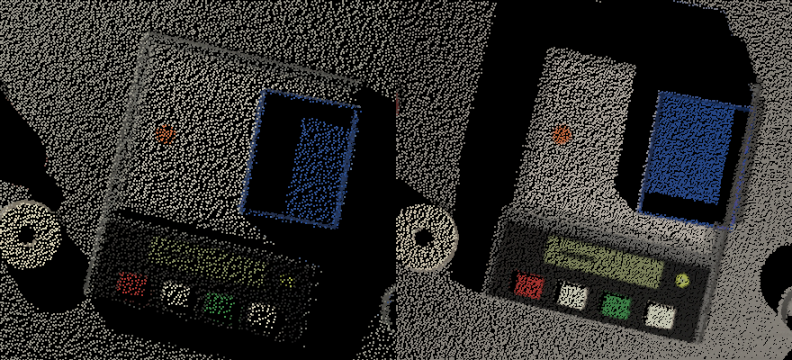

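The platter centre is about (614, -58) with yaw -13.3°. The tub is about (602, -133.5) with yaw -10.3°. A push along the tub's own y normal, about 76 mm along (0.18, 0.98), lands it nearly on centre. The open fingers lie along the tub's long right-hand face for this.

Emit:
jog_arm:
  delta_pos:
    - [0.3,0.36,0]
    - [0.3,0.36,0]
    - [0.3,0.36,0]
    - [0.3,0.36,0]
    - [0.3,0.36,0]
    - [0.3,0.36,0]
    - [0.3,0.36,0]
    - [0.3,0.36,0]
  angular:
    - [0,0,0.03]
    - [0,0,0.03]
    - [0,0,0.03]
    - [0,0,0.03]
    - [0,0,0.03]
    - [0,0,0.03]
    - [0,0,0.03]
    - [0,0,0.03]
  grip: [1,1,1,1,1,1,1,1]

```text
time_s: 1.1
ee_pos: [498.9, -334.1, 238.2]
orientation: [-0.0, 0.839, 0.544, -0.0]
wrist_force: [-0.2, 0.9, -0.0]
grip_width: 87.8
grasp_force: 0.0
```

Emit:
jog_arm:
  delta_pos:
    - [0.28,0.34,0]
    - [0.28,0.34,0]
    - [0.29,0.34,0]
    - [0,0,-0.35]
    - [0,0,-0.35]
    - [0,0,-0.35]
    - [0,0,-0.31]
    - [0,0,-0.1]
  angular:
    - [0,0,0.026]
    - [0,0,0.026]
    - [0,0,0.025]
    - [0,0,0]
    - [0,0,0]
    - [0,0,0]
    - [0,0,0]
    - [0,0,0]
  grip: [1,1,1,1,1,1,1,1]

```text
time_s: 2.1
ee_pos: [581.3, -232.6, 89.6]
orientation: [-0.002, 0.768, 0.64, -0.001]
wrist_force: [0.4, -0.1, 0.5]
grip_width: 88.4
grasp_force: 0.0
```

```bash
python3 - <<'E'
from h import *
s=sense();print(np.round(s["ee_pos"],1),np.round(s["orientation"],3),np.round(s["wrist_force"],2))
c=read_camera("side");cv2.imwrite("pics/side2.png",c["color"][...,::-1])
E
```

```text
[ 581.3 -232.6   89.6] [-0.002  0.768  0.64  -0.001] [ 0.41 -0.1   0.55]
```

View pics/side2.png

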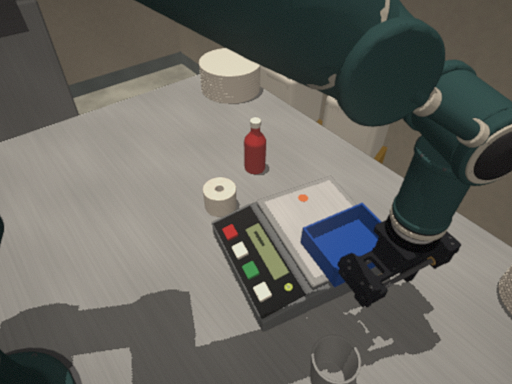

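The fingers (side ~(400,265)) stand just to the right of the tub, parallel to its long face. I'll push slowly.

Emit:
jog_arm:
  delta_pos:
    - [0.015,0.08,0.01]
    - [0.015,0.08,0.01]
    - [0.015,0.08,0]
    - [0.015,0.08,0]
    - [0.015,0.08,0]
    - [0.015,0.08,0]
    - [0.015,0.08,0]
    - [0.015,0.08,0]
  angular:
    - [0,0,0]
    - [0,0,0]
    - [0,0,0]
    - [0,0,0]
    - [0,0,0]
    - [0,0,0]
    - [0,0,0]
    - [0,0,0]
  grip: [1,1,1,1,1,1,1,1]

```text
time_s: 3.15
ee_pos: [595.5, -169.2, 94.7]
orientation: [0.0, 0.768, 0.64, -0.0]
wrist_force: [-0.7, -1.2, 1.6]
grip_width: 88.0
grasp_force: 0.7
```

```bash
cat > tub.py <<'E'
from h import *
s=sense();print(np.round(s["ee_pos"],1),np.round(s["wrist_force"],2))
for n in("scene","side"):
    c=read_camera(n);P=cloud(c);hsv=cv2.cvtColor(c["color"],cv2.COLOR_RGB2HSV)
    m=(hsv[...,0]>105)&(hsv[...,0]<130)&(hsv[...,1]>120)&(P[...,2]>116)&(P[...,2]<130)&(c["depth"]>0)
    print(n,m.sum(),np.round(np.array(cv2.minAreaRect(P[m][:,:2].astype(np.float32))[0]),1),cv2.minAreaRect(P[m][:,:2].astype(np.float32))[1:])
    cv2.imwrite(f"pics/{n}_last.png",c["color"][...,::-1])
E
python3 tub.py
```

```text
[ 595.5 -169.2   94.7] [-0.69 -1.23  1.58]
scene 385 [ 608.5 -103.1] ((114.4931411743164, 141.11260986328125), 79.46563720703125)
side 410 [ 598.  -102.9] ((110.93727111816406, 124.4889907836914), 79.27684783935547)
```

Emit:
jog_arm:
  delta_pos:
    - [0.013,0.075,0]
    - [0.013,0.075,0]
    - [0.013,0.075,0]
    - [0.013,0.075,0]
    - [0.013,0.075,0]
    - [0.01,0.05,0]
    - [0.005,0.03,0]
    - [0,0,0]
  angular:
    - [0,0,0]
    - [0,0,0]
    - [0,0,0]
    - [0,0,0]
    - [0,0,0]
    - [0,0,0]
    - [0,0,0]
    - [0,0,0]
  grip: [1,1,1,1,1,1,1,1]

```text
time_s: 4.25
ee_pos: [603.5, -123.8, 94.8]
orientation: [-0.0, 0.768, 0.64, 0.0]
wrist_force: [0.1, -0.2, -0.1]
grip_width: 88.1
grasp_force: 0.0
```

```bash
python3 tub.py
```

```text
[ 603.5 -123.8   94.8] [ 0.07 -0.18 -0.15]
scene 418 [616.7 -57.8] ((114.50907135009766, 142.8929443359375), 80.77513885498047)
side 365 [604.4 -57.7] ((108.3081283569336, 121.61858367919922), 79.6064453125)
```

The tub is on centre. I'll back off and lift.

Emit:
jog_arm:
  delta_pos:
    - [-0.02,-0.1,0]
    - [-0.03,-0.15,0]
    - [-0.03,-0.2,0]
    - [0,0,0.2]
    - [0,0,0.35]
    - [0,0,0.35]
    - [-0.3,0,0.1]
    - [-0.3,0,0]
  angular:
    - [0,0,0]
    - [0,0,0]
    - [0,0,0]
    - [0,0,0]
    - [0,0,0]
    - [0,0,0]
    - [0,0,0]
    - [0,0,0]
  grip: [1,1,1,1,1,1,0,0]

```text
time_s: 5.35
ee_pos: [536.3, -169.6, 198.2]
orientation: [0.002, 0.769, 0.64, 0.001]
wrist_force: [-0.6, -0.2, 0.7]
grip_width: 70.1
grasp_force: 0.0
```

```bash
python3 tub.py && python3 - <<'E'
from meas import *
run({"side":read_camera("side")})
s=sense();print(np.round(s["ee_pos"],1),np.round(s["orientation"],3),s["grip_width"])
E
```

```text
[ 536.3 -169.6  198.2] [-0.58 -0.2   0.7 ]
scene 411 [615.9 -58.1] ((113.94898986816406, 142.47305297851562), 79.47090148925781)
side 149 [612.4 -58.1] ((107.26899719238281, 137.64019775390625), 80.1331787109375)
side tub 909 med [551. -57. 105.] lo [ 495. -185.   81.] hi [675.   2. 302.]
   rect [ 567.6 -107.6] [275.8 163.1] 49.47
side rim 153 med [556. -13. 121.] lo [ 537. -109.  117.] hi [670.   4. 124.]
   rect [611.  -56.8] [108. 136.] 81.3
side green 181 med [439. -46.  58.] lo [427. -59.  53.] hi [451. -31.  61.]
   rect [440.3 -45.1] [29.  24.5] 75.23
side redkey 169 med [462.  51.  57.] lo [450.  37.  50.] hi [476.  68.  61.]
   rect [463.7  52.5] [31.2 26.6] 76.71
side sauce 375 med [654. 212.  99.] lo [637. 199.  76.] hi [678. 233. 128.]
side orange 0
side platter 3319 med [ 569. -112.   78.] lo [ 508. -185.   76.] hi [700.  61.  80.]
   rect [677.   86.7] [903.9 226.6] 66.2
side body 8086 med [ 483. -123.   56.] lo [ 403. -242.   23.] hi [668. 204.  80.]
   rect [539.8  -7.8] [293.5 482. ] 0.8
side cc[254. 147.] 946 med [654. 212.  83.] lo [637. 199.  13.] hi [680. 237. 151.]
side cc[290. 253.] 14993 med [513. -82.  62.] lo [ 407. -192.   17.] hi [675. 173. 115.]
side cc[506. 288.] 457 med [ 803. -362.   30.] lo [ 782. -390.   11.] hi [ 840. -345.   59.]
side cc[334. 358.] 1712 med [ 452. -253.   63.] lo [ 398. -294.   13.] hi [ 466. -227.   86.]
[ 535.1 -169.3  196.4] [0.001 0.769 0.639 0.001] 58.30956997477728
```

View pics/side_last.png

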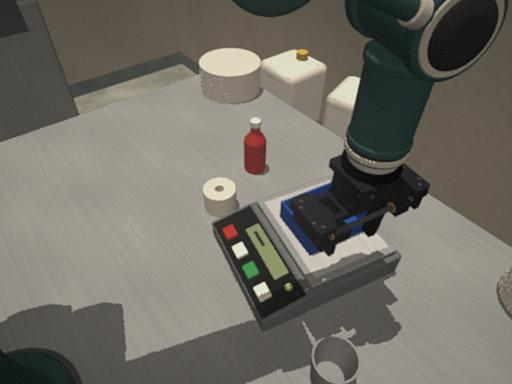

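The tub is in the middle at about (615, -58), and the key top is at about (440, -45, 57.5). I'll hover over the key, tilted 12° and with the fingers shut.

Emit:
jog_arm:
  delta_pos:
    - [-0.255,0.315,0]
    - [-0.255,0.315,0]
    - [-0.255,0.315,0]
    - [-0.255,0.315,0]
    - [0,0,-0.3]
    - [0,0,-0.3]
    - [0,0,-0.3]
    - [0,0,-0.1]
  angular:
    - [-0.004,-0.016,-0.004]
    - [-0.004,-0.016,-0.004]
    - [-0.004,-0.016,-0.004]
    - [-0.004,-0.016,-0.004]
    - [0,0,0]
    - [0,0,0]
    - [0,0,0]
    - [0,0,0]
  grip: [0,0,0,0,0,0,0,0]

```text
time_s: 6.5
ee_pos: [433.0, -42.7, 93.6]
orientation: [0.083, 0.78, 0.617, 0.06]
wrist_force: [-0.1, 0.2, 0.6]
grip_width: 0.1
grasp_force: 0.0
```

```bash
python3 - <<'E'
from h import *
from scipy.spatial.transform import Rotation as R
s=sense();p=s["ee_pos"];w,x,y,z=s["orientation"];r=R.from_quat([x,y,z,w]).as_matrix()
print(np.round(p,1),"tool z",np.round(r[:,2],3),"tool y",np.round(r[:,1],3),s["grip_width"],np.round(s["wrist_force"],2))
n=-r[:,2];k=np.array([440.2,-45,57.5]);d=k-p;print("height",d@n*-1,"lateral",np.round(d-(d@n)*n,1))
for nm in("wrist","scene"):
    c=read_camera(nm);cv2.imwrite(f"pics/{nm}3.png",c["color"][...,::-1])
E
```

```text
[433.  -42.7  93.6] tool z [ 0.196 -0.054 -0.979] tool y [ 0.953 -0.225  0.203] 0.09582107814061301 [-0.09  0.21  0.63]
height 36.83438684758365 lateral [-0.  -0.3  0. ]
```

View pics/wrist3.png

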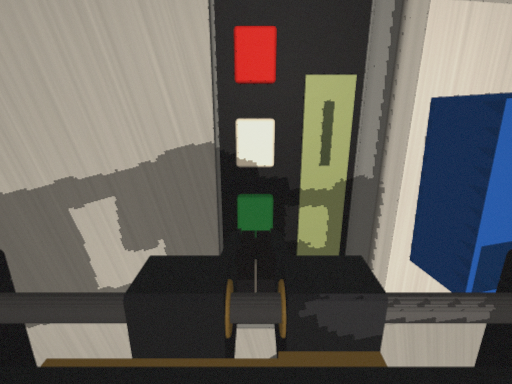

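The wrist view shows the green key at (255,212), with the fingers' line at column 255, so they line up along the slope. I'll check the rest by projecting the key and the TCP.

```bash
python3 - <<'E'
from h import *
from scipy.spatial.transform import Rotation as R
s=sense();p=np.array(s["ee_pos"]);w,x,y,z=s["orientation"];r=R.from_quat([x,y,z,w]).as_matrix()
c=read_camera("wrist");K=np.array(c["intrinsics"]);X=np.array(c["hand_eye"]);d=c["depth"];h,wd=d.shape
u,v=np.meshgrid(np.arange(wd),np.arange(h))
T=(np.stack([(u-K[0,2])/K[0,0]*d,-(v-K[1,2])/K[1,1]*d,-d,np.ones_like(d)],-1)@X.T)[...,:3]
hsv=cv2.cvtColor(c["color"],cv2.COLOR_RGB2HSV)
m=(hsv[...,0]>50)&(hsv[...,0]<85)&(hsv[...,1]>120)&(d>0)&(v<240)
q=T[m];print("green tool frame lo/med/hi",np.round(np.percentile(q,[2,50,98],axis=0),1).tolist(),"world",np.round(r@np.median(q,0)+p,1), m.sum(), v[m].min(),v[m].max())
f=(d>0)&(T[...,2]<6)&(T[...,2]>-25);q=T[f];print("finger pts",len(q),np.round(np.percentile(q,[1,50,99],axis=0),1).tolist())
for t in([0,0,0],[0,17,0],[9,0,0],[-9,0,0]):
    b=np.linalg.inv(X)@np.array([*t,1]);print(t,K[0,0]*b[0]/-b[2]+K[0,2],K[1,1]*-b[1]/-b[2]+K[1,2],b[2])
E
```

```text
green tool frame lo/med/hi [[-7.9, -11.1, -0.1], [5.1, 0.4, 36.7], [15.2, 11.7, 42.3]] world [442.1 -40.1  58.3] 1323 193 236
finger pts 7361 [[-29.1, -11.4, -24.0], [16.9, 114.3, -3.3], [76.6, 138.8, 5.8]]
[0, 0, 0] 253.12352118629806 243.74617016635807 -162.7468171730306
[0, 17, 0] 283.9956449364814 243.72704328129905 -162.75440804014278
[9, 0, 0] 253.08211323262574 228.8178918987511 -160.02758710174393
[-9, 0, 0] 253.16356816284318 258.1837928118135 -165.46604724431725
```

View pics/scene3.png

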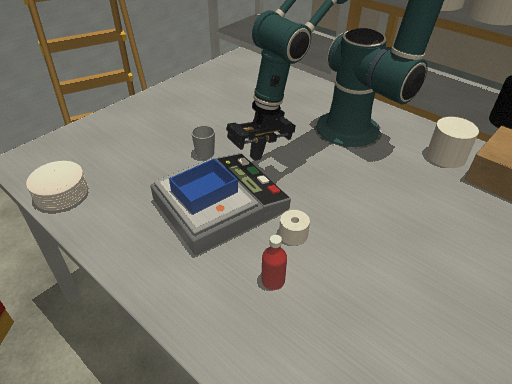

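Seen from the wrist, the key is centred under the tool and about 37 mm below it. I'll descend 33 mm along the tool axis.

Emit:
jog_arm:
  delta_pos:
    - [0.02,-0.005,-0.1]
    - [0.02,-0.005,-0.1]
    - [0.02,-0.005,-0.08]
    - [0.006,-0.002,-0.03]
    - [0.002,0,-0.01]
    - [0,0,0]
    - [0,0,0]
    - [0,0,0]
  angular:
    - [0,0,0]
    - [0,0,0]
    - [0,0,0]
    - [0,0,0]
    - [0,0,0]
    - [0,0,0]
    - [0,0,0]
    - [0,0,0]
  grip: [0,0,0,0,0,0,0,0]

```text
time_s: 7.65
ee_pos: [440.3, -44.8, 63.0]
orientation: [0.084, 0.78, 0.617, 0.061]
wrist_force: [-0.1, 0.3, 0.1]
grip_width: 0.4
grasp_force: 0.0
```

Emit:
jog_arm:
  delta_pos:
    - [0.002,0,-0.01]
    - [0.002,0,-0.01]
    - [0.002,0,-0.01]
    - [0.002,0,-0.01]
    - [0.002,0,-0.01]
    - [0.002,0,-0.01]
    - [0,0,0]
    - [0,0,0]
  angular:
    - [0,0,0]
    - [0,0,0]
    - [0,0,0]
    - [0,0,0]
    - [0,0,0]
    - [0,0,0]
    - [0,0,0]
    - [0,0,0]
  grip: [0,0,0,0,0,0,0,0]

```text
time_s: 8.65
ee_pos: [441.4, -44.9, 56.8]
orientation: [0.084, 0.78, 0.617, 0.061]
wrist_force: [-1.7, -0.4, 3.3]
grip_width: 0.1
grasp_force: 1.5
```

Emit:
jog_arm:
  delta_pos:
    - [0.002,0,-0.01]
    - [0.001,0,-0.005]
    - [0,0,0]
    - [0,0,0]
    - [0,0,0]
    - [0,0,0]
    - [0,0,0]
    - [0,0,0]
  angular:
    - [0,0,0]
    - [0,0,0]
    - [0,0,0]
    - [0,0,0]
    - [0,0,0]
    - [0,0,0]
    - [0,0,0]
    - [0,0,0]
  grip: [0,0,0,0,0,0,0,0]

```text
time_s: 9.65
ee_pos: [441.7, -44.8, 55.2]
orientation: [0.084, 0.78, 0.617, 0.061]
wrist_force: [-2.2, -1.9, 4.2]
grip_width: 0.9
grasp_force: 2.0
```

```bash
python3 - <<'E'
from h import *
F=[]
for i in range(4):
    s=sense();F.append(s["wrist_force"]);read_camera("side")
print(np.round(F,2),np.round(s["ee_pos"],2))
E
```

```text
[[-2.18 -1.94  4.16]
 [-1.9  -1.98  3.45]
 [-2.13 -1.54  3.39]
 [-2.71 -1.86  3.45]] [441.72 -44.84  55.24]
```

Emit:
jog_arm:
  delta_pos:
    - [0.001,0,-0.005]
    - [0.001,0,-0.005]
    - [0,0,0]
    - [0,0,0]
    - [0,0,0]
    - [0,0,0]
    - [0,0,0]
    - [0,0,0]
  angular:
    - [0,0,0]
    - [0,0,0]
    - [0,0,0]
    - [0,0,0]
    - [0,0,0]
    - [0,0,0]
    - [0,0,0]
    - [0,0,0]
  grip: [0,0,0,0,0,0,0,0]

```text
time_s: 10.85
ee_pos: [441.9, -44.8, 54.7]
orientation: [0.083, 0.78, 0.617, 0.061]
wrist_force: [-6.0, -2.0, 10.7]
grip_width: 0.6
grasp_force: 5.6
```

```bash
python3 - <<'E'
from h import *
F=[]
for i in range(4):
    s=sense();F.append(s["wrist_force"]);read_camera("side")
print(np.round(F,2),np.round(s["ee_pos"],2))
E
```

```text
[[-6.05 -2.01 10.7 ]
 [-7.04 -2.01 10.67]
 [-5.25 -1.92 10.57]
 [-5.86 -1.54  9.74]] [441.86 -44.82  54.69]
```

The key is on its stop at about 11 N, under the 20 N limit. I'll release along the key axis and lift away.

Emit:
jog_arm:
  delta_pos:
    - [-0.006,0.002,-0.0]
    - [-0.01,0.003,0.06]
    - [-0.02,0.005,0.1]
    - [-0.04,0.01,0.2]
    - [-0.06,0.01,0.3]
    - [-0.06,0,0.3]
    - [0,0,0.2]
    - [0,0,0]
  angular:
    - [0,0,0]
    - [0,0,0]
    - [0,0,0]
    - [0,0,0]
    - [0,0,0]
    - [0,0,0]
    - [0,0,0]
    - [0,0,0]
  grip: [0,0,0,0,0,0,0,0]

```text
time_s: 12.05
ee_pos: [423.6, -41.7, 172.4]
orientation: [0.085, 0.78, 0.617, 0.063]
wrist_force: [0.6, 0.3, 0.7]
grip_width: 0.4
grasp_force: 0.0
```

```bash
python3 tub.py && python3 -c "
from meas import *
run({'side':read_camera('side')})" | grep -E "green|redkey|cc|sauce"
```

```text
[423.6 -41.7 172.4] [0.63 0.28 0.7 ]
scene 395 [616.  -57.9] ((113.07914733886719, 141.1374053955078), 79.17637634277344)
side 695 [614.  -59.6] ((109.89090728759766, 141.1954345703125), 79.5450668334961)
side green 80 med [438. -51.  58.] lo [428. -60.  52.] hi [450. -33.  61.]
side redkey 46 med [454.  46.  56.] lo [449.  39.  50.] hi [458.  54.  59.]
side sauce 401 med [653. 212. 101.] lo [456. -27.  77.] hi [680. 233. 286.]
side cc[254. 144.] 831 med [653. 214.  92.] lo [637. 199.  20.] hi [681. 237. 150.]
side cc[306. 251.] 16445 med [541. -91.  76.] lo [ 407. -191.   18.] hi [685.  43. 123.]
side cc[506. 288.] 450 med [ 804. -362.   30.] lo [ 782. -390.   11.] hi [ 841. -345.   59.]
side cc[334. 358.] 1705 med [ 452. -253.   64.] lo [ 398. -294.   13.] hi [ 466. -227.   86.]
```

View pics/side_last.png

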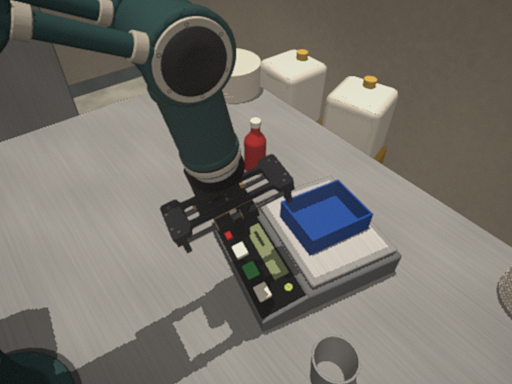

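The tub (side ~(327,215)) sits in the middle of the platter at about (615, -58.5). The green key is back up, nothing else has moved, and the arm is clear.

```bash
python3 -c "
from plant import close_job
print(close_job())"
```

```text
the job is handed in; nothing more can be done
None
```

I slid the tub to within a few millimetres of the platter's centre by camera measurement, pressed the tare key to its stop (about 11 N) and let it back up, left everything else in place, and handed the job in; no verdict came back.

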